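# Candle the marked egg

### The job

Check the egg that has a crayoned cross on its blunt end: pick up the candling torch that stands on the worktop and hold its rubber cup on the cross, centred and in line with the leaning egg, seated with only a light pressure. Leave the egg in its hole, do not disturb the other eggs or anything else on the worktop, and finish while still gripping the torch and holding it steadily on the egg.

Things in the scene. Friction and masses are not known exactly. Their poses are not given: they have to be found in the camera images.
- torch: Egg-candling torch: round, black and aluminium, 128 mm long, 0.1 to 0.16 kg, standing upright on its soft black rubber cup. Origin: middle of the cup's mouth (cup not squashed); z along the torch to the tail. Cup 37 mm across, z 0 to 21 mm; aluminium head 35 mm, to z 42, tapering to 52; black barrel, to grip, 28 mm across, z 52 to 118; tail cap 25 mm, to z 128.
- torch_grip (a point): Point on the torch's axis in the middle of where the barrel is best gripped, 92 mm from the mouth of the cup.
- torch_mouth (a point): Centre of the mouth of the torch's rubber cup. The mouth is a ring of 26 mm inside and 36 mm outside diameter, open inside to 22 mm deep; pressed squarely on an egg's blunt end, the egg's crown stands about 6 mm inside the mouth.
- torch_cup (a joint): How far the soft cup is pushed back along the torch towards the tail: 0 = free, 0.008 m = fully squashed. It starts to give at about 2 N and takes 0.4 N more for each further mm, about 5 N at the end of its travel, where it becomes hard.
- rack: Oak egg rack, fixed, 145 mm deep (x), 206 wide (y). Its 14 mm board with two rows of three 38 mm holes slopes 20 degrees, rising to the rack's +x: upper face 38 mm high at the front edge (-x, towards the robot), 89 mm at the back. Holes at y = -64, 0, 64 mm; rows 32 mm along the slope before and behind the middle. Origin: on the worktop under the board's middle.
- rack_row (a point): Middle of the board's upper face, 63 mm above the worktop; its z axis stands square to the board (20 degrees from vertical, leaning to the rack's front), its y axis along the rows.
- egg_marked: The egg to check: brown hen's egg, 57 mm long, 44 thick, 50 to 72 g, loose in one of the 3 holes of the rack's front (lower) row, blunt end up, about square to the board: it leans 20 degrees to the rack's front. A black crayon cross, 24 mm wide, is on its blunt end, else it looks like the others. Origin: its lower, pointed end; z along the egg to the crown.
- egg_crown (a point): Crown of the marked egg's blunt end, the middle of the crayoned cross, 57 mm from its pointed end along its z. The blunt end is rounded to a radius of about 20 mm.
- egg_b: Brown hen's egg without a mark, 57 mm long, 44 mm thick, in the rack's front row. Origin at its pointed lower end.
- egg_c: Brown hen's egg without a mark, 57 mm long, 44 mm thick, in the rack's front row. Origin at its pointed lower end.
- egg_d: Brown hen's egg without a mark, 57 mm long, 44 mm thick, in the rack's back row, -y end. Origin at its pointed lower end.
- egg_e: Brown hen's egg without a mark, 57 mm long, 44 mm thick, in the rack's back row, +y end. Origin at its pointed lower end.
- mill_tall: White pepper mill, 190 mm high, 54 mm in diameter, standing 125 to 155 mm from the torch. Origin under its middle.
- mill_short: White salt mill, 140 mm high, 54 mm in diameter. Origin under its middle.
- egg_cup: White china egg cup, empty, 58 mm high, 50 mm in diameter. Origin under its middle.
- jar: Glass storage jar with an oak lid, 116 mm high, 86 mm in diameter. Origin under its middle.
- soap: Amber soap bottle, 170 mm high, 62 mm in diameter. Origin under its middle.
- mug: White mug, 90 mm high, 80 mm in diameter. Origin under its middle.
- spoon: Wooden spoon lying on the worktop. Origin under its middle.
Things that resemble listed ones, but are neither listed nor needed, are in the scene too. Leave any orange look-alike of the egg_marked alone.

How it is judged:
On the way:
1. the torch is held by the gripper, lifted clear of the worktop (contact force between the fingers and torch above 2 N and height (world z) of torch above 0.03 m), for 0.2 s.
At the end, for the whole second after the job is handed in: Torch still gripped and still; its cup presses the marked egg with 1 to 8 N; torch in line with the egg within 7 degrees; mouth within 4 mm of the egg's axis and 10 mm of the crown; torch off the rack; egg in its hole, moved under 6 mm, within 8 degrees of square to the board (contact force between torch and egg_marked between 1 and 8 N and angle between the z axis of torch and the z axis of egg_marked, either way round below 0.13 rad and angle between torch's own z axis and vertical below 0.6 rad and x of torch_mouth in the frame of egg_crown between -0.004 and 0.004 m and y of torch_mouth in the frame of egg_crown between -0.004 and 0.004 m and z of torch_mouth in the frame of egg_crown between -0.01 and 0.01 m and contact force between the fingers and torch above 2 N and contact force between torch and rack below 0.3 N and height (world z) of torch_mouth above 0.05 m and linear speed of torch below 0.02 m/s and distance of egg_marked from where it was at the start of the episode below 0.006 m and angle between the z axis of egg_marked and the z axis of rack_row, either way round below 0.15 rad); the arm keeps its last pose, push and grip.
It fails at once if the marked egg is pressed harder than 15 N by the torch (contact force between torch and egg_marked above 15 N).
It fails at once if the gripper presses on an egg (contact force between the fingers and egg_marked above 1 N or contact force between the fingers and egg_b above 1 N or contact force between the fingers and egg_c above 1 N or contact force between the fingers and egg_d above 1 N or contact force between the fingers and egg_e above 1 N).
It fails at once if the marked egg is shifted or lifted out of its hole (more than 12 mm) (distance of egg_marked from where it was at the start of the episode above 0.012 m).
It fails at once if another egg is shifted (more than 8 mm) (distance of any of egg_b, egg_c, egg_d, egg_e from where it was at the start of the episode above 0.008 m).
It fails at once if one of the other things on the worktop is shifted (more than 20 mm) (distance of any of mill_tall, mill_short, egg_cup, jar, soap, mug, spoon from where it was at the start of the episode above 0.02 m).
It also fails if it takes over 42 s, if anything falls off the work surface, if the arm or the gripper's body presses on something with over 40 N, if the wrist force passes 120 N, or if a joint passes its speed limit or range.

### The arm

A 7-joint arm with a two-finger parallel gripper is mounted at the origin on the work surface. World frame = base frame: x ahead of the robot, y to its left, z up, the work surface at z = 0. Lengths are in m, angles in rad, forces in N, time in s.
With the tool pointing down it reaches from about 0.425 to 0.875 m from the base axis. Payload 4.7 kg.
Tool frame: the origin (TCP) lies on the centre line of the jaws, within the pads' length; the fingertips stand 22 mm ahead of it and the grasp point (between the pads) lies 3 mm ahead of it; z points along the fingers, y is the direction in which the jaws open and shut (so a half turn about z gives the same grasp; the last joint's range is limited). The gripper opens to 87 mm and grips with 3 to 60 N. Pads are 19 mm wide; open, the fingers measure 117 mm over their backs; the gripper's body (75 mm by 190 mm) begins 51 mm behind the grasp point.
Start: joints at [1.14, 0.321, -0.07, 1.45, 0.023, 1.371, -0.057], TCP at [0.28, -0.587, 0.245] pointing down, gripper open.
Joint ranges: [-2.86, 2.86], [-0.3, 2.09], [-1.38, 1.24], [0.06, 2.45], [-1.56, 4.7], [0.09, 2.05], [-2.69, 2.69]. Speed limits (rad/s): [2.57, 2.57, 3.14, 3.14, 3.14, 3.14, 3.14].

### API

Orientations are given as a rotation vector (axis times angle).
In Python, from bench import ctrl, imaging, close_job, finder gives the robot as it stands. The module is installed in compiled form; this text tells all that it offers.
- The arm moves only by the shell command python3 -m jog 'ROWS' [FORCE]. ROWS is JSON, a list that holds one entry, the list of rows, each a list of 7 numbers: the shift along the tool's x, y, z in cm, then the turn, a rotation vector about the tool's x, y, z in degrees, then the finger opening in cm, from 0 to 8.7. In form: [[[dx, dy, dz, ax, ay, az, claw], ...]]. A call has 1 to 12 rows; each row shifts and turns the commanded pose from where the row before left it, along the tool's axes as they then stand; what a row does not reach is not made up. A row lasts 1/10 s, in which the tool goes at most 50 mm and 8.59 degrees, less where a joint would pass 70% of its speed; a pose out of reach is approached as far as the arm can. A call is refused whole if a number of a shift passes 5 or a number of a turn 8.59, either way. A call with a gripper value outside its range is refused whole. The fingers move at their own pace and stop on an object; FORCE is the grip in N (left out, the last holds). Time passes only in rows, so rows that do not move let the fingers close. It gives the time, the measured TCP pose, the force and the opening at its end, in the units of the state.
- ctrl.get_state(): the state, without advancing time (a new reading comes with each control period).
- imaging.get_image(name): name is "scene" or "side" or "wrist"; returns a dict with "frame" (480x640x3 uint8, red, green, blue), "intrinsics" (3x3 intrinsics, pixels), "pose" (4x4, takes a point from camera to world coordinates). Camera axes: x right, y down, z forward; pixel columns grow to the right and rows downward; lengths in m; the calibration is good to about 2 mm. A picture is of the moment at which its call begins. There is no depth.
- close_job(): hands the job in, once; it reports no verdict.
Trained networks look in the newest picture that a camera, given by its name, has taken for a name from the list of things; names that differ only in an ending like _2 or _b are one class to them, and where a whole thing is asked for, a point or a joint stands for the part that bears it (a point fixed in the world has none). Each returns a list of dicts, best first, with "conf" (0 to 1); they miss things now and then, are a little off and sometimes report something else, mostly with a low value. They report only what shows in the picture. A call takes as long as a camera call. They do not tell look-alikes from the thing itself.
- finder.trace(label, camera): "region" (480x640 bool, what is visible of it) and "point" ([row, column] as shares, 0 to 1, of the picture: columns of its width, rows of its height, amid what is visible of it).
- finder.spot_point(label, camera): "point" ([row, column] as shares, 0 to 1, of the picture: columns of its width, rows of its height: a listed point, or the origin of a listed thing).
The state is a dict: "time": time; "joint_positions": joint angles; "qd": joint speeds; "joint_torque": joint torques, N m; "position": TCP position; "tool_rot": TCP orientation; "ft_force": force on the tool from outside, world axes, zero at the start; "torque": the same for the moment, N m; "grip_width": opening from 0.0 (shut) to 1.0 (fully open).
Only numpy, scipy, OpenCV 4.12 (cv2) and the standard library are available. Lean on these libraries where they do the work, as an engineer would, in place of code of your own. Each camera call takes 0.05 s, during which the arm holds its last target. There are 200 camera calls.

## Working session

There is one attempt and no reset: what is moved stays moved. The work goes in short steps, Python scripts to look and compute and a shell command to move; the robot and the scene stay as the last step left them, time stands still between calls to the robot, and variables do not carry over. Pictures are saved under pics/ and viewed, about 8 in all and at most 12, crops included, and the job is handed in when it is done.

```bash
mkdir -p pics
cat > h.py <<'E'
import numpy as np, cv2
from bench import ctrl, imaging, finder
from scipy.spatial.transform import Rotation as R
def snap(n,f=None):
    d=imaging.get_image(n)
    if f: cv2.imwrite('pics/'+f,d['frame'][:,:,::-1])
    return d
def proj(d,P):
    T=np.linalg.inv(d['pose']); p=T[:3,:3]@np.asarray(P)+T[:3,3]; q=d['intrinsics']@p; return q[:2]/q[2]
def ray(d,uv):
    v=np.linalg.inv(d['intrinsics'])@[uv[0],uv[1],1]; return d['pose'][:3,3], d['pose'][:3,:3]@(v/np.linalg.norm(v))
def tri(obs):
    A=np.zeros((3,3));b=np.zeros(3);rs=[ray(d,uv) for d,uv in obs]
    for c,v in rs:
        M=np.eye(3)-np.outer(v,v);A+=M;b+=M@c
    X=np.linalg.solve(A,b); return X,[round(float(np.linalg.norm(proj(d,X)-uv)),1) for d,uv in obs]
def spots(l,c):
    return [(round(o['conf'],2),np.round([o['point'][1]*640,o['point'][0]*480],1)) for o in finder.spot_point(l,c)]
def onz(d,uv,z):
    c,v=ray(d,uv); return c+v*(z-c[2])/v[2]
E
python3 - <<'E'
from h import *
D={}
for c in ('scene','side','wrist'):
    D[c]=snap(c,c+'0.png'); print(c,np.round(D[c]['pose'][:3,3],3))
    for l in ('torch','torch_grip','torch_mouth','egg_crown','egg_marked','rack_row','rack','mill_tall'):
        print(l,[(a,b.tolist()) for a,b in spots(l,c)][:6])
cv2.imwrite('pics/both0.png',cv2.resize(np.vstack([D['scene']['frame'],D['side']['frame']])[:,:,::-1],(400,600)) )
s=ctrl.get_state();print(s['position'],s['tool_rot'],s['ft_force'],s['grip_width'])
E
```

```text
scene [1.165 0.454 0.816]
torch [(0.83, [303.7, 219.1])]
torch_grip [(0.75, [302.3, 193.3])]
torch_mouth [(0.39, [302.9, 219.0])]
egg_crown [(0.74, [334.7, 259.5]), (0.52, [415.5, 251.3])]
egg_marked [(0.62, [354.4, 250.7]), (0.53, [405.5, 244.0])]
rack_row [(0.98, [396.6, 285.0])]
rack [(0.75, [390.9, 307.7]), (0.27, [427.4, 310.8])]
mill_tall [(0.71, [254.8, 224.9])]
side [0.086 0.537 0.901]
torch [(0.86, [388.9, 238.4]), (0.15, [237.8, 245.6])]
torch_grip [(0.85, [392.0, 210.6]), (0.69, [160.9, 350.5])]
torch_mouth [(0.65, [390.5, 235.3]), (0.27, [245.7, 296.1])]
egg_crown [(0.94, [339.2, 326.9]), (0.6, [310.6, 285.4]), (0.58, [328.0, 258.2])]
egg_marked [(0.9, [360.6, 314.9]), (0.62, [157.7, 349.8]), (0.6, [342.2, 272.4]), (0.5, [304.6, 296.0])]
rack_row [(0.69, [274.4, 288.7])]
rack []
mill_tall [(0.57, [380.9, 200.9])]
wrist [ 0.34  -0.557  0.385]
torch []
torch_grip []
torch_mouth []
egg_crown []
egg_marked []
rack_row []
rack []
mill_tall []
[ 0.27969308 -0.58678429  0.24460568] [3.06406095e+00 6.93020290e-01 3.41963258e-05] [-0.29103135 -0.52089128  0.13272386] 0.995893388677645
```

View pics/scene0.png

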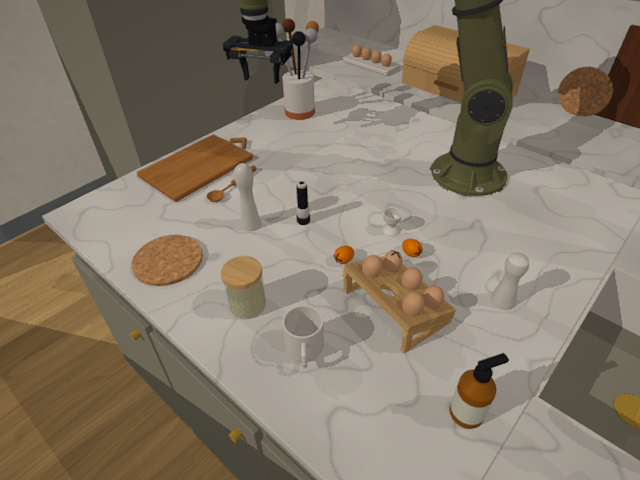

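View pics/side0.png

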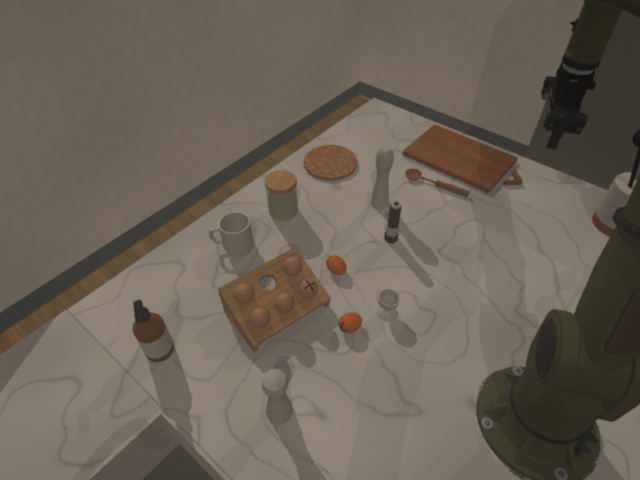

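The scene view shows the torch at (303,205), with the tall mill beside it at (248,200). A cross is visible on the egg at (393,259), and on the egg at (309,287) in the side view. The orange look-alikes are at (337,265) and (350,322) in the side view, and I will leave them alone. I'll confirm this in an enlarged crop with triangulated points.

```bash
cat > m.py <<'E'
from h import *
a=snap('scene');b=snap('side')
ta=spots('torch','scene')
fine=[]
for c,d in (('scene',a),('side',b)):
    for l in ('egg_b','torch'):
        for o in finder.trace(l,c)[:9]:
            m=o['region'];ys,xs=np.where(m)
            print(c,l,round(o['conf'],2),'cen',xs.mean().round(1),ys.mean().round(1),'box',xs.min(),xs.max(),ys.min(),ys.max())
for n,u,v in (('mouth',[303.3,219.0],[389.7,236.5]),('grip',[302.3,193.3],[392,210.6]),('crown',[393,258],[309.5,287])):
    print(n,tri([(a,u),(b,v)]))
print(onz(a,[303.3,219],0),onz(b,[389.7,236.5],0))
ca=cv2.resize(a['frame'][235:345,325:465],None,fx=4,fy=4,interpolation=2)[:,:,::-1]
cb=cv2.resize(b['frame'][240:360,205:340],None,fx=4,fy=4,interpolation=2)[:,:,::-1]
h=600
im=np.zeros((480,1100,3),np.uint8);im[:440,:560]=ca;im[:480,560:1100]=cb
cv2.imwrite('pics/c1.png',cv2.resize(im,(800,349)))
E
python3 m.py
```

```text
scene egg_b 0.85 cen 371.9 265.4 box 363 381 255 276
scene egg_b 0.76 cen 432.6 296.5 box 422 443 285 308
scene egg_b 0.75 cen 411.3 277.4 box 401 421 267 289
scene egg_b 0.67 cen 412.2 302.7 box 401 423 291 315
scene egg_b 0.57 cen 302.5 220.1 box 296 309 216 224
scene egg_b 0.18 cen 474.9 392.5 box 449 508 353 428
scene torch 0.64 cen 301.8 203.3 box 296 309 180 224
side egg_b 0.81 cen 283.4 303.5 box 274 293 294 313
side egg_b 0.76 cen 243.0 293.4 box 233 253 284 303
side egg_b 0.62 cen 259.0 317.8 box 249 268 308 327
side egg_b 0.58 cen 291.9 266.4 box 283 301 257 276
side egg_b 0.33 cen 387.2 304.1 box 376 399 289 320
side torch 0.77 cen 392.7 222.1 box 385 400 201 242
mouth (array([ 0.49054214, -0.22612193,  0.00880347]), [0.5, 0.5])
grip (array([ 0.4939125 , -0.22293457,  0.10107564]), [1.3, 1.4])
crown (array([0.51175564, 0.07483846, 0.0743097 ]), [1.0, 1.0])
[ 0.48395255 -0.23173084  0.        ] [ 0.49492379 -0.23546944  0.        ]
```

View pics/c1.png

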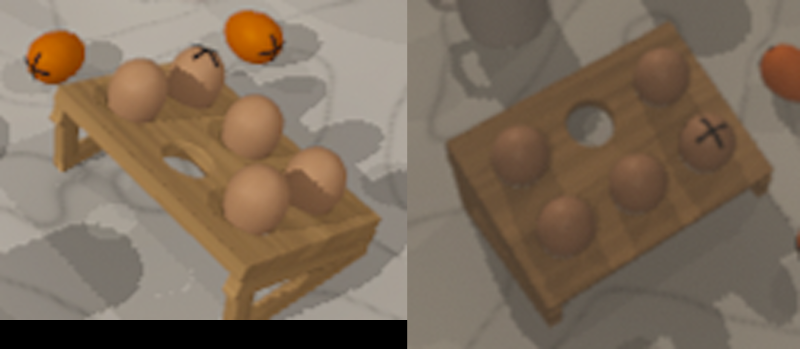

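The cross is on the brown egg at the right-hand end of the front row, at about (309.4,285.7) in the side view and (395.8,253.6) in the scene view. The orange ones don't fit the description. Next I fit the rack model to all of this.

```bash
cat > fit.py <<'E'
from h import *
from scipy.optimize import least_squares
a=snap('scene');b=snap('side')
c,s=np.cos(np.radians(20)),np.sin(np.radians(20))
def board(p,u,y,h): # u along slope, h above
    q=np.array([u*c-h*s,y,.063+u*s+h*c]); k=p[2]
    return np.array([p[0]+np.cos(k)*q[0]-np.sin(k)*q[1],p[1]+np.sin(k)*q[0]+np.cos(k)*q[1],q[2]])
eggs=[(.032,-.064,(371.9,265.4),(291.9,266.4)),(.032,.064,(412.2,302.7),(243,293.4)),(-.032,0,(411.3,277.4),(283.4,303.5)),(-.032,.064,None,(259,317.8))]
cor=[(.075,-.103,(295.6,247.6)),(-.075,-.103,(329.7,299.1)),(.075,.103,(218.6,290.2)),(-.075,.103,(253.4,343.1))]
def res(p):
    r=[]
    for u,y,m,n in eggs:
        X=board(p,u,y,p[3])
        if m: r+=list(proj(a,X)-m)
        r+=list(proj(b,X)-n)
    for u,y,n in cor: r+=list((proj(b,board(p,u,y,0))-n)*.5)
    X=board(p,-.032,-.064,p[4]); r+=list(proj(a,X)-(395.8,253.6))+list(proj(b,X)-(309.4,285.7))
    return np.array(r)
f=least_squares(res,[.55,.1,.3,.015,.04],loss='soft_l1')
p=f.x;print(p,np.degrees(p[2]));print(np.round(res(p),1))
print('crown',board(p,-.032,-.064,p[4]),'tri',tri([(a,(395.8,253.6)),(b,(309.4,285.7))]))
print('egg axis',board([0,0,p[2]],0,0,1)-board([0,0,p[2]],0,0,0))
for n,P in (('mill',1),):
    print('mill_tall',tri([(a,(250,227)),(b,(380.9,202))]))
print([spots(l,'scene')[:1]+spots(l,'side')[:1] for l in ('mill_short','egg_cup','jar','mug')])
# torch axis from traced centroid ~ mid height .064
print('torch mid',tri([(a,(301.8,203.3)),(b,(392.7,222.1))]))
for x in ([.49,-.226,0],[.49,-.226,.128]): print(proj(a,x),proj(b,x))
E
python3 fit.py
```

```text
[ 0.56496764  0.13020036 -0.24045691  0.01618169  0.03732304] -13.777166271347216
[-0.2 -0.5  0.   0.3 -0.1 -0.4  0.2  0.3 -0.1  0.3  0.2 -0.1 -0.4  0.3
 -0.4 -0.1  0.4 -0.1 -0.6 -0.7 -0.3  1.8 -0.7 -0.6 -0.4  0.4]
crown [0.50812328 0.07824279 0.08712754] tri (array([0.50779309, 0.07873098, 0.08712726]), [0.7, 0.7])
egg axis [-0.33217997  0.08145087  0.93969262]
mill_tall (array([ 0.59351667, -0.3326753 , -0.00723171]), [2.3, 2.1])
[[(0.9, array([504.7, 296.3])), (0.6, array([279.3, 411.9]))], [(0.82, array([390.1, 228.1])), (0.6, array([387.9, 314.6]))], [(0.82, array([244.6, 304.2])), (0.78, array([284.4, 214. ]))], [(0.81, array([302.1, 346.3])), (0.98, array([238.3, 245.7]))]]
torch mid (array([ 0.48979852, -0.22940715,  0.06058129]), [0.5, 0.5])
[303.30946336 220.98422701] [389.25047309 239.33075155]
[301.30266314 182.42756702] [394.50408108 203.90390111]
```

```bash
python3 -m jog '[[[3.82,-2.6,0,0,0,0,8.7],[3.82,-2.6,0,0,0,0,8.7],[3.82,-2.6,0,0,0,0,8.7],[3.82,-2.6,0,0,0,0,8.7],[3.82,-2.6,0,0,0,0,8.7],[3.82,-2.6,0,0,0,0,8.7],[3.82,-2.6,0,0,0,0,8.7],[3.82,-2.6,0,0,0,0,8.7],[3.82,-2.6,0,0,0,0,8.7]]]' 20
python3 -m jog '[[[0,0,0,0,0,-8.2,8.7],[0,0,0,0,0,-8.2,8.7],[0,0,0,0,0,-8.2,8.7],[0,0,0,0,0,-8.2,8.7],[0,0,0,0,0,-8.2,8.7],[0,0,0,0,0,-8.2,8.7],[0,0,0,0,0,-8.2,8.7],[0,0,0,0,0,-8.2,8.7],[0,0,0,0,0,-8.2,8.7],[0,0,0,0,0,-8.2,8.7],[0,0,0,0,0,-8.2,8.7],[0,0,0,0,0,0,8.7]]]'
cat > w.py <<'E'
from h import *
s=ctrl.get_state();Rm=R.from_rotvec(s['tool_rot']).as_matrix();p=np.array(s['position'])
print(np.round(p,4),np.round(Rm,3).tolist(),np.round(s['joint_positions'],2))
w=snap('wrist','w1.png');a=snap('scene');b=snap('side')
for l in ('torch','torch_grip','torch_mouth'):
    for c in('wrist','scene','side'): print(l,c,[(q,v.tolist()) for q,v in spots(l,c)][:2])
for c in('wrist','scene','side'):
    for o in finder.trace('torch',c)[:2]:
        ys,xs=np.where(o['region']);print(c,round(o['conf'],2),xs.min(),xs.max(),ys.min(),ys.max(),xs.mean(),ys.mean())
for z in (0,.092,.128): print(z,proj(w,[.49,-.228,z]))
E
python3 w.py
```

```text
time: 3.1
position: [0.49, -0.226, 0.2449]
tool_rot: [3.063, 0.693, 0.001]
ft_force: [1.0, -1.0, -0.1]
grip_width: 0.994
time: 4.3
position: [0.4893, -0.2277, 0.2447]
tool_rot: [1.672, 2.66, -0.0]
ft_force: [-0.6, 0.5, -0.7]
grip_width: 1.001
[ 0.4893 -0.2277  0.2447] [[-0.434, 0.901, 0.0], [0.901, 0.434, -0.0], [-0.0, 0.0, -1.0]] [ 0.8   0.11 -0.44  1.71  0.05  1.33  0.8 ]
torch wrist [(0.93, [319.6, 212.1])]
torch scene [(0.42, [388.5, 229.9])]
torch side [(0.9, [389.0, 240.1]), (0.69, [258.6, 321.7])]
torch_grip wrist [(0.67, [321.1, 235.5])]
torch_grip scene [(0.65, [303.2, 193.0])]
torch_grip side [(0.77, [393.4, 213.2])]
torch_mouth wrist [(0.7, [322.5, 213.5])]
torch_mouth scene [(0.61, [306.1, 223.4])]
torch_mouth side [(0.47, [391.0, 237.9])]
wrist 0.83 303 339 197 259 321.3043259557344 228.1151911468813
scene 0.74 296 309 180 224 301.8 203.41747572815535
scene 0.49 342 454 257 351 397.8124817731117 302.4053659959172
side 0.79 384 400 201 243 392.2351778656126 222.37351778656125
side 0.59 249 268 308 328 258.5780346820809 318.02601156069363
0 [322.93952969 214.41452379]
0.092 [323.08434132 234.35093572]
0.128 [323.16736194 245.78049809]
```

View pics/w1.png

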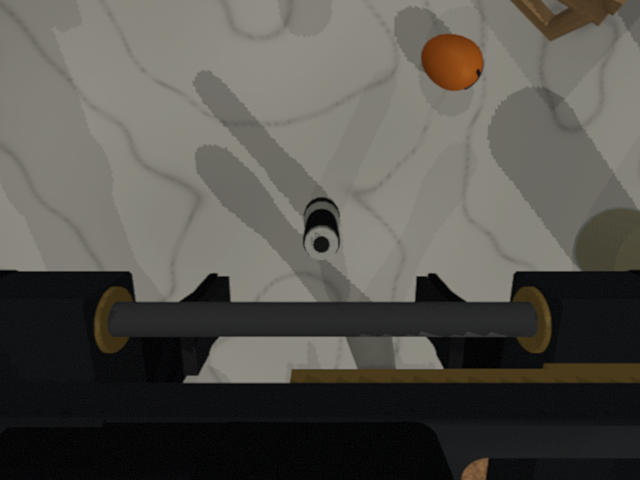

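The tail cap shows at (321,244) against a prediction of (323,246), so the torch position is good to about 1 mm. I'll descend and grip.

```bash
python3 -m jog '[[[0,0,3,0,0,0,8.7],[0,0,3,0,0,0,8.7],[0,0,3,0,0,0,8.7],[0,0,2.5,0,0,0,8.7],[0,0,2,0,0,0,8.7],[0,0,1,0,0,0,8.7],[0,0,0.5,0,0,0,8.7],[0,0,0,0,0,0,8.7],[0,0,0,0,0,0,5],[0,0,0,0,0,0,4],[0,0,0,0,0,0,3.2],[0,0,0,0,0,0,2]]]' 30
python3 -m jog '[[[0,0,0,0,0,0,1],[0,0,0,0,0,0,1],[0,0,0,0,0,0,1],[0,0,0,0,0,0,1]]]'
```

```text
time: 6.25
position: [0.4896, -0.2278, 0.0951]
tool_rot: [1.671, 2.659, -0.0]
ft_force: [0.1, -0.5, 0.3]
grip_width: 0.72
time: 6.65
position: [0.4893, -0.2276, 0.0945]
tool_rot: [1.672, 2.66, -0.0]
ft_force: [1.1, 0.3, -0.6]
grip_width: 0.352
```

```bash
python3 -m jog '[[[0,0,0,0,0,0,1],[0,0,0,0,0,0,1],[0,0,0,0,0,0,1],[0,0,0,0,0,0,1],[0,0,-1,0,0,0,1],[0,0,-2,0,0,0,1],[0,0,-3,0,0,0,1],[0,0,-3,0,0,0,1],[0,0,-3,0,0,0,1],[0,0,-2,0,0,0,1],[0,0,-1,0,0,0,1],[0,0,0,0,0,0,1]]]'
cat > st.py <<'E'
from h import *
s=ctrl.get_state();Rm=R.from_rotvec(s['tool_rot']).as_matrix();p=np.array(s['position'])
L=0.095
C=np.array([.508,.0785,.087]);ax=np.array([-.332,.081,.940]);ax/=np.linalg.norm(ax)
z=Rm[:,2]
# min rotation tool z -> -ax, in tool frame
k=np.cross(z,-ax);an=np.arcsin(np.linalg.norm(k));rv=Rm.T@(k/np.linalg.norm(k)*an)
M=p+z*L
d=M-C
print('turn tool deg',np.degrees(rv).round(2))
print('f',np.round(s['ft_force'],2),'grip mm',s['grip_width']*87,'q',np.round(s['joint_positions'],2))
for off in (.06,.01,0,-.006):
    T=C+ax*(off+L)
    print('off',off,'tcp target',T.round(4),'shift world cm',((T-p)*100).round(2),'tool cm',(Rm.T@(T-p)*100).round(2), 'tool cm after turn',((Rm@R.from_rotvec(rv).as_matrix()).T@(T-p)*100).round(2))
E
python3 st.py
```

```text
time: 7.85
position: [0.4899, -0.2278, 0.2461]
tool_rot: [1.671, 2.657, -0.0]
ft_force: [0.5, 0.6, -0.8]
grip_width: 0.316
turn tool deg [-15.36 -12.55  -0.  ]
f [ 0.45  0.6  -0.8 ] grip mm 27.457852613987313 q [ 0.8   0.11 -0.44  1.71  0.05  1.33  0.8 ]
off 0.06 tcp target [0.4565 0.0911 0.2327] shift world cm [-3.34 31.89 -1.34] tool cm [30.18 10.81  1.29] tool cm after turn [30.06 10.97 -2.43]
off 0.01 tcp target [0.4731 0.087  0.1857] shift world cm [-1.68 31.48 -6.04] tool cm [29.11 12.13  5.99] tool cm after turn [30.06 10.97  2.57]
off 0 tcp target [0.4765 0.0862 0.1763] shift world cm [-1.35 31.4  -6.98] tool cm [28.9  12.39  6.93] tool cm after turn [30.06 10.97  3.57]
off -0.006 tcp target [0.4785 0.0857 0.1706] shift world cm [-1.15 31.35 -7.55] tool cm [28.77 12.55  7.5 ] tool cm after turn [30.06 10.97  4.17]
```

```bash
python3 -m jog '[[[0,0,0,-5.12,-4.18,0,1],[0,0,0,-5.12,-4.18,0,1],[0,0,0,-5.12,-4.18,0,1],[3,1.1,0,0,0,0,1],[3.8,1.4,0,0,0,0,1],[3.9,1.4,0,0,0,0,1],[3.9,1.4,0,0,0,0,1],[3.9,1.4,0,0,0,0,1],[3.9,1.4,0,0,0,0,1],[3.8,1.4,0,0,0,0,1],[3,1.1,0,0,0,0,1],[0.8,0.4,0,0,0,0,1]]]'
python3 -m jog '[[[0,0,1,0,0,0,1],[0,0,1.4,0,0,0,1],[0,0,0,0,0,0,1],[0,0,0,0,0,0,1]]]'
cat > look.py <<'E'
from h import *
import sys
tag=sys.argv[1]
w=snap('wrist');a=snap('scene');b=snap('side')
C=np.array([.508,.0785,.087]);ax=np.array([-.332,.081,.940]);ax/=np.linalg.norm(ax)
s=ctrl.get_state();Rm=R.from_rotvec(s['tool_rot']).as_matrix();M=np.array(s['position'])+Rm[:,2]*.095
print('mouth by tcp',M.round(4))
ims=[]
for n,d,wd in (('scene',a,45),('side',b,45),('wrist',w,130)):
    c=proj(d,(C+M)/2);m=proj(d,M);t=proj(d,M-Rm[:,2]*.128);e=proj(d,C)
    print(n,'mouth px',m.round(1),'tail px',t.round(1),'crown px',e.round(1))
    for l in ('torch_mouth','egg_crown','torch'): print('  ',l,[(q,v.tolist()) for q,v in spots(l,n)][:3])
    x,y=int(min(max(c[0],wd),640-wd)),int(min(max(c[1],wd),480-wd)); cr=cv2.resize(d['frame'][y-wd:y+wd,x-wd:x+wd],(400,400),interpolation=2)[:,:,::-1].copy()
    print('  crop origin',x-wd,y-wd,'scale',400/(2*wd)); ims.append(cr)
cv2.imwrite('pics/%s.png'%tag,cv2.resize(np.hstack(ims[:2]),(800,400)));cv2.imwrite('pics/%sw.png'%tag,ims[2])
E
python3 st.py;python3 look.py k1
```

```text
time: 9.05
position: [0.4637, 0.0828, 0.2084]
tool_rot: [1.489, 2.386, 0.155]
ft_force: [1.2, -0.6, -0.9]
grip_width: 0.314
time: 9.45
position: [0.473, 0.0751, 0.1867]
tool_rot: [1.5, 2.378, 0.154]
ft_force: [-0.8, 0.6, -1.4]
grip_width: 0.312
turn tool deg [-0.26 -0.16  0.  ]
f [-0.83  0.6  -1.38] grip mm 27.148022970725684 q [ 0.3  -0.24 -0.57  2.16  0.05  0.88  0.14]
off 0.06 tcp target [0.4565 0.0911 0.2327] shift world cm [-1.64  1.6   4.6 ] tool cm [ 1.1  0.5 -5. ] tool cm after turn [ 1.08  0.52 -5.  ]
off 0.01 tcp target [0.4731 0.087  0.1857] shift world cm [ 0.02  1.19 -0.1 ] tool cm [1.08 0.52 0.  ] tool cm after turn [1.08 0.52 0.  ]
off 0 tcp target [0.4765 0.0862 0.1763] shift world cm [ 0.35  1.11 -1.04] tool cm [1.08 0.52 1.  ] tool cm after turn [1.08 0.52 1.  ]
off -0.006 tcp target [0.4785 0.0857 0.1706] shift world cm [ 0.55  1.07 -1.6 ] tool cm [1.08 0.53 1.6 ] tool cm after turn [1.08 0.52 1.6 ]
mouth by tcp [0.505  0.0686 0.0988]
scene mouth px [392.8 246.6] tail px [413.8 196.8] crown px [395.2 253.1]
   torch_mouth [(0.45, [397.4, 247.8])]
   egg_crown [(0.89, [397.1, 253.8]), (0.78, [336.8, 256.8]), (0.7, [419.1, 251.1])]
   torch [(0.63, [390.8, 230.0])]
  crop origin 349 204 scale 4.444444444444445
side mouth px [312.8 280.8] tail px [324.7 256.8] crown px [309.  286.2]
   torch_mouth [(0.44, [315.1, 279.5])]
   egg_crown [(0.89, [336.9, 326.8]), (0.73, [309.5, 282.7])]
   torch []
  crop origin 265 238 scale 4.444444444444445
wrist mouth px [325. 253.] tail px [326.3 362.1] crown px [330.6 234.1]
   torch_mouth [(0.96, [320.8, 253.3])]
   egg_crown [(0.59, [332.0, 236.4]), (0.57, [196.3, 143.9])]
   torch [(0.83, [321.3, 251.3])]
  crop origin 197 113 scale 1.5384615384615385
```

View pics/k1.png

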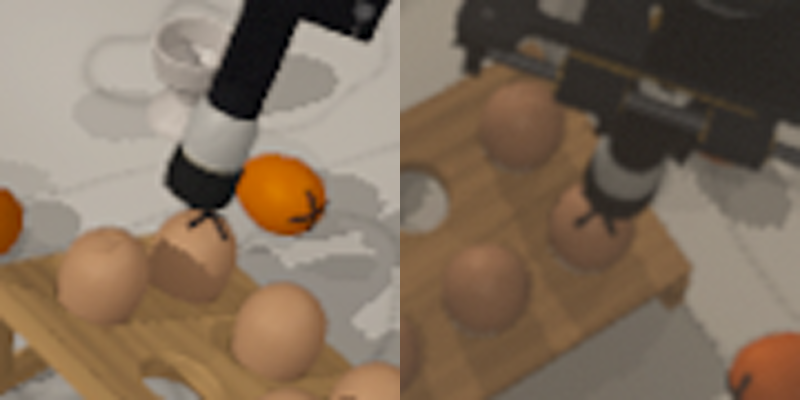

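View pics/k1w.png

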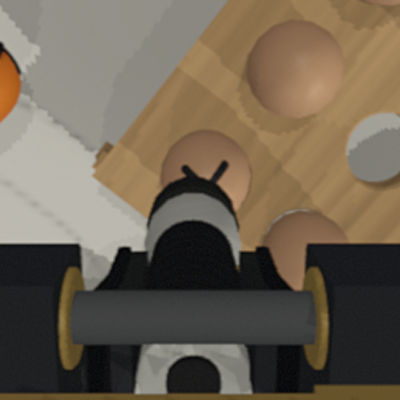

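The mouth is about 10 mm above the cross but 12 mm short sideways. I also had the sign of the last z step wrong, though nothing touched. I'll back off, centre, and look again.

```bash
python3 -m jog '[[[0,0,-0.5,0,0,0,1],[0.36,0.17,0,-0.2,-0.1,0,1],[0.36,0.17,0,0,0,0,1],[0.36,0.17,0,0,0,0,1],[0,0,0,0,0,0,1],[0,0,0,0,0,0,1]]]'
cat >> look.py <<'E'
def ln(n,d):
    for l in ('torch_mouth','egg_marked'):
        for o in finder.trace(l,n)[:5]:
            ys,xs=np.where(o['region']);print(n,l,round(o['conf'],2),xs.min(),xs.max(),ys.min(),ys.max(),xs.mean().round(1),ys.mean().round(1))
for n,d in (('scene',a),('side',b),('wrist',w)): ln(n,d)
E
python3 st.py;python3 look.py k2; python3 -c "
import cv2,numpy as np
a=cv2.imread('pics/k2.png');b=cv2.imread('pics/k2w.png');o=np.zeros((600,800,3),np.uint8)
o[:200,:400]=cv2.resize(a,(400,200));o=np.hstack([cv2.resize(a,(534,267)),cv2.resize(b,(266,267))]);cv2.imwrite('pics/k2all.png',o)"
```

```text
time: 10.65
position: [0.4718, 0.0893, 0.1913]
tool_rot: [1.493, 2.376, 0.159]
ft_force: [0.2, -0.4, -1.5]
grip_width: 0.311
turn tool deg [ 0.08 -0.05 -0.  ]
f [ 0.2  -0.4  -1.49] grip mm 27.089493556206495 q [ 0.29 -0.24 -0.59  2.15  0.06  0.89  0.11]
off 0.06 tcp target [0.4565 0.0911 0.2327] shift world cm [-1.52  0.17  4.13] tool cm [-0.13 -0.13 -4.4 ] tool cm after turn [-0.14 -0.14 -4.4 ]
off 0.01 tcp target [0.4731 0.087  0.1857] shift world cm [ 0.14 -0.23 -0.57] tool cm [-0.14 -0.14  0.6 ] tool cm after turn [-0.14 -0.14  0.6 ]
off 0 tcp target [0.4765 0.0862 0.1763] shift world cm [ 0.47 -0.31 -1.51] tool cm [-0.14 -0.14  1.6 ] tool cm after turn [-0.14 -0.14  1.6 ]
off -0.006 tcp target [0.4785 0.0857 0.1706] shift world cm [ 0.67 -0.36 -2.07] tool cm [-0.14 -0.14  2.2 ] tool cm after turn [-0.14 -0.14  2.2 ]
mouth by tcp [0.5034 0.0814 0.1021]
scene mouth px [398.1 247.8] tail px [419.7 197.6] crown px [395.2 253.1]
   torch_mouth [(0.71, [401.3, 250.2]), (0.52, [234.0, 184.6])]
   egg_crown [(0.85, [335.9, 256.0]), (0.55, [400.0, 252.4]), (0.47, [417.3, 250.7])]
   torc
[... 528 characters left out ...]
(0.36, [483.8, 160.1]), (0.31, [423.4, 103.3])]
   torch [(0.82, [321.9, 250.9]), (0.29, [422.7, 106.6])]
  crop origin 191 120 scale 1.5384615384615385
scene torch_mouth 0.45 391 407 238 252 398.6 245.7
scene egg_marked 0.83 333 353 245 263 343.0 253.8
scene egg_marked 0.79 406 421 239 256 413.9 248.0
scene egg_marked 0.63 382 401 250 271 391.7 260.7
scene egg_marked 0.16 220 265 255 319 243.3 286.4
side egg_marked 0.92 338 361 313 333 349.3 322.5
side egg_marked 0.5 298 316 283 298 305.8 292.0
side egg_marked 0.33 132 173 301 362 151.3 333.9
wrist torch_mouth 0.79 293 352 228 261 322.3 238.7
wrist egg_marked 0.95 136 203 152 218 169.3 185.0
wrist egg_marked 0.59 292 348 213 248 318.1 226.0
```

View pics/k2all.png

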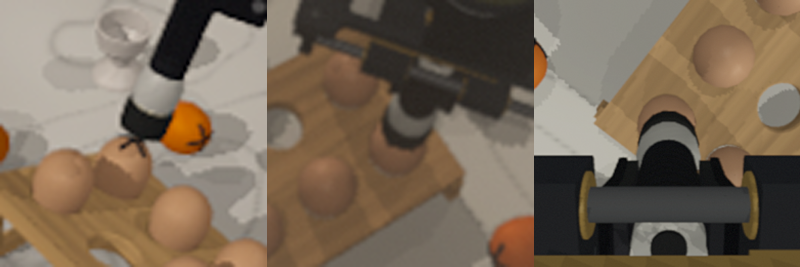

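```bash
python3 -m jog '[[[-0.14,-0.16,0,0,0,0,1],[0,0,0,0,0,0,1],[0,0,0,0,0,0,1],[0,0,0,0,0,0,1]]]'
python3 st.py|sed -n '1,2p;5,6p';python3 look.py k3
```

```text
time: 11.95
position: [0.471, 0.0872, 0.1913]
tool_rot: [1.494, 2.376, 0.159]
ft_force: [1.2, 0.5, -1.1]
grip_width: 0.317
turn tool deg [ 0.09 -0.05 -0.  ]
f [ 1.22  0.46 -1.11] grip mm 27.56793428469176 q [ 0.29 -0.24 -0.58  2.15  0.05  0.89  0.12]
off 0 tcp target [0.4765 0.0862 0.1763] shift world cm [ 0.55 -0.1  -1.51] tool cm [0.02 0.02 1.6 ] tool cm after turn [0.02 0.03 1.6 ]
off -0.006 tcp target [0.4785 0.0857 0.1706] shift world cm [ 0.75 -0.15 -2.07] tool cm [0.02 0.02 2.2 ] tool cm after turn [0.02 0.03 2.2 ]
mouth by tcp [0.5026 0.0797 0.1021]
scene mouth px [397.7 247.2] tail px [419.2 197.1] crown px [395.2 253.1]
   torch_mouth [(0.53, [401.1, 247.2])]
   egg_crown [(0.87, [397.7, 251.4]), (0.73, [335.2, 258.4]), (0.54, [418.3, 252.2])]
   torch [(0.82, [396.6, 245.2])]
  crop origin 351 205 scale 4.444444444444445
side mouth px [310.3 283.6] tail px [322.2 259.8] crown px [309.  286.2]
   torch_mouth [(0.52, [318.8, 264.6]), (0.42, [312.0, 282.8])]
   egg_crown [(0.54, [308.3, 285.5]), (0.39, [291.0, 268.6])]
   torch [(0.8, [310.8, 282.3])]
  crop origin 264 239 scale 4.444444444444445
wrist mouth px [322.3 252.9] tail px [322.1 361. ] crown px [322.4 246.5]
   torch_mouth [(0.68, [322.3, 255.1])]
   egg_crown [(0.56, [191.1, 159.4]), (0.19, [373.7, 169.6])]
   torch [(0.79, [324.0, 251.3])]
  crop origin 192 119 scale 1.5384615384615385
scene torch_mouth 0.6 391 407 237 251 398.5 245.1
scene egg_marked 0.81 404 422 238 257 413.1 248.1
scene egg_marked 0.73 333 353 245 263 343.4 253.6
scene egg_marked 0.58 382 401 250 271 391.8 260.6
side torch_mouth 0.46 303 317 280 290 309.5 286.0
side egg_marked 0.95 338 361 313 333 349.4 322.9
side egg_marked 0.58 298 315 283 298 305.0 291.8
side egg_marked 0.43 302 322 261 290 312.2 279.0
wrist torch_mouth 0.68 294 348 228 255 320.6 237.0
wrist egg_marked 0.87 138 205 150 216 171.0 182.7
wrist egg_marked 0.64 294 351 210 244 322.7 224.5
```

The cup and egg are concentric in the wrist view (both span columns 294–351). I'll approach to just short of contact.

```bash
python3 -m jog '[[[0.02,0.02,0.6,0,0,0,1],[0,0,0.5,0,0,0,1],[0,0,0.3,0,0,0,1],[0,0,0.2,0,0,0,1],[0,0,0.2,0,0,0,1],[0,0,0,0,0,0,1],[0,0,0,0,0,0,1],[0,0,0,0,0,0,1]]]'
python3 st.py|sed -n '1,2p;6p'; python3 look.py k4; python3 -c "
import cv2,numpy as np
a=cv2.imread('pics/k4.png');b=cv2.imread('pics/k4w.png')
cv2.imwrite('pics/k4all.png',np.hstack([cv2.resize(a,(534,267)),cv2.resize(b,(266,267))]))"
```

```text
time: 13.65
position: [0.4772, 0.0861, 0.1746]
tool_rot: [1.493, 2.376, 0.159]
ft_force: [0.1, 0.4, -0.3]
grip_width: 0.311
turn tool deg [ 0.1  -0.04  0.  ]
f [ 0.11  0.4  -0.3 ] grip mm 27.05913193166557 q [ 0.3  -0.21 -0.6   2.16  0.08  0.85  0.1 ]
off -0.006 tcp target [0.4785 0.0857 0.1706] shift world cm [ 0.13 -0.04 -0.4 ] tool cm [ 0.   -0.01  0.42] tool cm after turn [ 0.   -0.01  0.42]
mouth by tcp [0.5088 0.0785 0.0853]
scene mouth px [394.9 253.8] tail px [416.1 204.6] crown px [395.2 253.1]
   torch_mouth [(0.54, [395.2, 254.6])]
   egg_crown [(0.64, [418.4, 250.1]), (0.62, [336.2, 258.3]), (0.57, [397.0, 253.7])]
   torch [(0.71, [393.6, 252.6])]
  crop origin 350 208 scale 4.444444444444445
side mouth px [308.7 286.5] tail px [320.2 263.4] crown px [309.  286.2]
   torch_mouth [(0.63, [310.5, 283.7])]
   egg_crown [(0.64, [282.1, 307.8]), (0.58, [337.6, 328.4]), (0.49, [309.6, 284.6])]
   torch [(0.64, [304.8, 283.4])]
  crop origin 263 241 scale 4.444444444444445
wrist mouth px [322.2 253. ] tail px [321.9 361.1] crown px [321.9 253.8]
   torch_mouth [(0.58, [320.7, 253.9])]
   egg_crown [(0.9, [183.9, 157.7]), (0.71, [73.1, 261.6]), (0.37, [321.6, 253.2])]
   torch [(0.8, [320.8, 249.2])]
  crop origin 192 123 scale 1.5384615384615385
scene torch_mouth 0.52 383 401 255 272 391.3 263.6
scene torch_mouth 0.51 388 404 245 258 395.3 251.9
scene egg_marked 0.62 407 421 238 256 413.7 247.5
scene egg_marked 0.57 333 353 244 263 343.3 253.7
scene egg_marked 0.53 382 402 253 272 391.1 263.1
side torch_mouth 0.5 302 313 284 291 306.3 288.6
side egg_marked 0.93 338 361 313 333 349.4 322.5
side egg_marked 0.41 298 315 286 298 305.3 293.5
wrist torch_mouth 0.7 293 352 228 262 322.4 239.0
wrist egg_marked 0.73 125 196 150 221 160.5 185.5
wrist egg_marked 0.63 292 352 215 249 323.0 227.6
```

View pics/k4all.png

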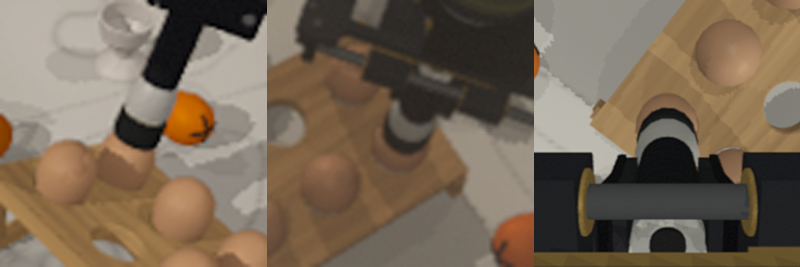

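```bash
cat > f.py <<'E'
from h import *
F=[];P=[]
for i in range(6):
    imaging.get_image('side');s=ctrl.get_state();F.append(s['ft_force']);P.append(s['position'])
Rm=R.from_rotvec(s['tool_rot']).as_matrix();C=np.array([.508,.0785,.087]);ax=np.array([-.332,.081,.940])
M=np.mean(P,0)+Rm[:,2]*.095
print('t',s['time'],'F tool axes',(Rm.T@np.mean(F,0)).round(2),'sd',np.std(F,0).round(2),'off mm',((M-C)@ax*1000).round(2),'lat mm',(Rm.T@(M-C)*1000).round(2)[:2])
E
python3 f.py
python3 -m jog '[[[0,0,0.1,0,0,0,1],[0,0,0.1,0,0,0,1],[0,0,0.1,0,0,0,1],[0,0,0,0,0,0,1]]]'; python3 f.py
python3 -m jog '[[[0,0,0.1,0,0,0,1],[0,0,0,0,0,0,1]]]'; python3 f.py
```

```text
t 14.85 F tool axes [ 0.47 -0.6   0.97] sd [0.47 0.37 0.68] off mm -1.96 lat mm [0.11 0.12]
time: 15.25
position: [0.4782, 0.086, 0.1717]
tool_rot: [1.493, 2.376, 0.159]
ft_force: [-0.9, 0.0, 0.6]
grip_width: 0.313
t 15.55 F tool axes [ 0.77 -0.52 -1.9 ] sd [0.3  0.26 0.36] off mm -4.85 lat mm [0.11 0.33]
time: 15.75
position: [0.4785, 0.0858, 0.1707]
tool_rot: [1.494, 2.376, 0.159]
ft_force: [-1.2, 0.3, 1.7]
grip_width: 0.316
t 16.05 F tool axes [ 1.08 -0.4  -1.9 ] sd [0.45 0.4  0.48] off mm -5.91 lat mm [0.1  0.28]
```

```bash
python3 -m jog '[[[0,0,0.1,0,0,0,1],[0,0,0,0,0,0,1],[0,0,0,0,0,0,1],[0,0,0,0,0,0,1],[0,0,0,0,0,0,1]]]'; python3 f.py; python3 look.py k5 | grep -v egg_m;  python3 -c "
import cv2,numpy as np
a=cv2.imread('pics/k5.png');b=cv2.imread('pics/k5w.png')
cv2.imwrite('pics/k5all.png',np.vstack([a,np.zeros((200,800,3),np.uint8)]));o=cv2.imread('pics/k5all.png');o[400:,300:500]=cv2.resize(b,(200,200));cv2.imwrite('pics/k5all.png',o)"
```

```text
time: 16.55
position: [0.4788, 0.0857, 0.1698]
tool_rot: [1.494, 2.376, 0.159]
ft_force: [-1.1, 0.9, 2.0]
grip_width: 0.312
t 16.85 F tool axes [ 0.57  0.1  -2.56] sd [0.55 0.34 0.69] off mm -6.92 lat mm [0.1  0.23]
mouth by tcp [0.5105 0.0781 0.0805]
scene mouth px [394.2 255.7] tail px [415.2 206.7] crown px [395.2 253.1]
   torch_mouth []
   egg_crown [(0.79, [397.8, 252.3]), (0.71, [336.5, 257.8]), (0.55, [419.0, 252.2])]
   torch [(0.74, [393.4, 255.6])]
  crop origin 349 209 scale 4.444444444444445
side mouth px [308.3 287.3] tail px [319.7 264.5] crown px [309.  286.2]
   torch_mouth [(0.42, [309.6, 282.8])]
   egg_crown [(0.71, [308.5, 282.5]), (0.63, [337.9, 326.5])]
   torch []
  crop origin 263 241 scale 4.444444444444445
wrist mouth px [322.3 252.9] tail px [322.  361.1] crown px [322.  256.1]
   torch_mouth []
   egg_crown [(0.97, [177.4, 158.9])]
   torch [(0.65, [321.3, 249.6])]
  crop origin 192 124 scale 1.5384615384615385
scene torch_mouth 0.68 388 404 245 259 395.3 252.7
side torch_mouth 0.51 301 315 283 293 306.8 289.3
wrist torch_mouth 0.62 292 349 228 261 319.4 239.0
wrist torch_mouth 0.38 415 488 57 131 451.0 94.1
```

View pics/k5all.png

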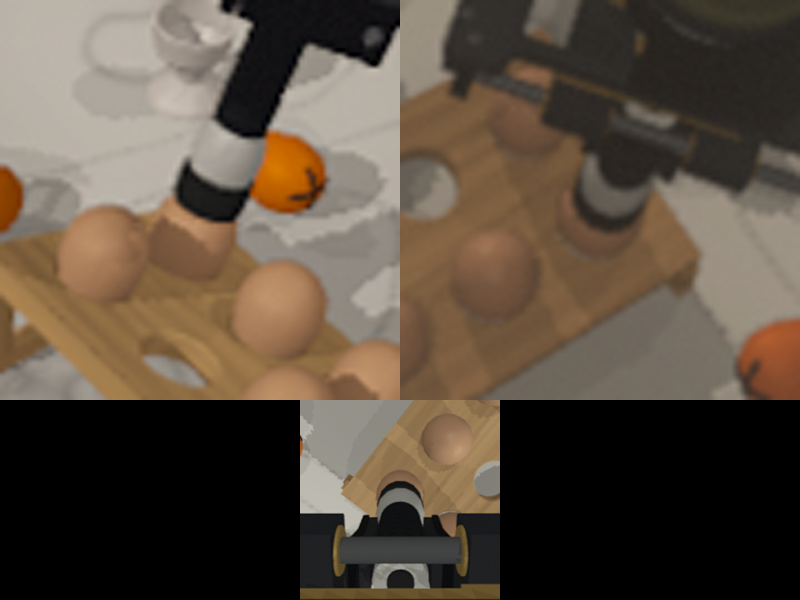

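The cup sits on the crown and covers the cross in all views, and no other egg is disturbed. I'll do one averaged numeric check of centring and force before handing in.

```bash
python3 f.py
python3 - <<'E'
from h import *
s=ctrl.get_state();Rm=R.from_rotvec(s['tool_rot']).as_matrix();M=np.array(s['position'])+Rm[:,2]*.095
C=np.array([.508,.0785,.087]);ax=np.array([-.332,.081,.940])
for n in('scene','side','wrist'):
    cu=[];eg=[]
    for i in range(6):
        d=snap(n);pc=proj(d,M+ax*.0105);pe=proj(d,C-ax*.02)
        for l,L,q in (('torch_mouth',cu,pc),('egg_marked',eg,pe)):
            for o in finder.trace(l,n):
                ys,xs=np.where(o['region']);c=np.array([(xs.min()+xs.max())/2,(ys.min()+ys.max())/2])
                if np.linalg.norm(c-q)<(6 if n!='wrist' else 25): L.append(c);break
    print(n,'cup-pred',len(cu),(np.mean(cu,0)-pc).round(1) if cu else 0,'egg-pred',len(eg),(np.mean(eg,0)-pe).round(1) if eg else 0)
E
python3 f.py
```

```text
t 18.05 F tool axes [ 1.12  0.15 -2.39] sd [0.47 0.53 0.55] off mm -6.94 lat mm [0.09 0.18]
scene cup-pred 4 [ 0.2 -0.4] egg-pred 5 [-0.6  2. ]
side cup-pred 4 [-2.1  2.7] egg-pred 4 [-0.7  1.8]
wrist cup-pred 6 [ -0.5 -15.1] egg-pred 6 [ -0.3 -12.9]
t 21.05 F tool axes [ 0.77  0.64 -2.28] sd [0.33 0.52 0.48] off mm -6.96 lat mm [0.08 0.12]
```

```bash
python3 -c "
from bench import close_job
print(close_job())"
```

```text
the job is handed in; nothing more can be done
None
```

I picked up the torch by its barrel and set its cup on the crossed brown egg, at the −y end of the rack's front row. I handed the job in at about 21 s of the 42 s, with the torch still gripped and holding still. The hand-in gives no verdict.

- **Pressure:** the axial force shifted about 3.4 N from its value before contact. The force readings are noisy, about 0.5 N each.
- **Centring:** the measured arm position put the mouth about 0.2 mm off the estimated egg axis, and the axis estimate itself is good to about 1–2 mm. The scene and wrist views agreed with this.
- **Alignment:** the tool was within about 0.1° of the estimated egg axis just before contact and kept that orientation. I did not measure separately whether the torch tilted in the jaws.
- **Depth:** the mouth was about 7 mm past the estimated crown, so the cup is only lightly squashed.
- **Other things:** the last picture shows the egg still in its hole and no visible movement of the other eggs or the things near the rack.

**Disagreements and a slip:**
- In the side view, the cup outline was 2–3 pixels (about 5–8 mm) from where it should appear. I put this down to the gripper hiding part of it there.
- During the approach I gave one step along the tool with the wrong sign, which brought the cup to about 10 mm above the egg sooner than planned. Nothing touched.

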